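Scan a chip through the guide plate

ROBOT

A 7-joint arm with a two-finger parallel gripper is mounted at the origin on the work surface. World frame = base frame: x ahead of the robot, y to its left, z up, the work surface at z = 0. Lengths are in m, angles in rad, forces in N, time in s.
With the tool pointing down it reaches from about 0.4 to 0.85 m from the base axis. Payload 4.5 kg.
Tool frame: the origin (TCP) lies between the finger pads; the fingertips stand 19 mm ahead of it and the grasp point (between the pads) is the TCP (r.tips_ahead is the distance from the TCP to the fingertips, in m); z points along the fingers, y is the line along which they close (so a half turn about z gives the same grasp; the last joint's range is limited). The gripper opens to 88 mm and grips with 3 to 60 N. Pads are 18 mm wide; open, the fingers measure 123 mm over their backs; the gripper's body (75 mm by 187 mm) begins 45 mm behind the grasp point.
Start: joints at [1.268, 0.689, -0.195, 1.565, 0.157, 0.902, -0.215], TCP at [0.207, -0.59, 0.234] pointing down, gripper open.
Joint ranges: [-3.01, 3.01], [-0.46, 2.08], [-1.47, 1.51], [0.13, 2.56], [-1, 4.14], [0.04, 2.09], [-2.66, 2.66]. Speed limits (rad/s): [2.57, 2.57, 3.14, 3.14, 3.14, 3.14, 3.14].

INTERFACE

Orientations are given as a unit quaternion [x, y, z, w].
In Python, from plant import r, cams, models gives the robot as it stands. The module is installed in compiled form; this text tells all that it offers.
- The arm moves only by the tool jog_arm, never from a script. Its arguments are lists of equal length, an entry for each row: "turn": the turn, a rotation vector about the tool's x, y, z in rad, a list of three; "translation": the shift along the tool's x, y, z in m, a list of three; "grip": the closure, from 0 (fully open) to 1 (shut). In form: {"turn": [[ax, ay, az], ...], "translation": [[tx, ty, tz], ...], "grip": [grip, ...]}. A call has 1 to 20 rows; each row is the pose to reach, as a shift and turn from the pose commanded when the call began, along the tool's axes at that moment; what a row does not reach only later rows make up. A row lasts 1/8 s, in which the tool goes at most 62.5 mm and 10.7 degrees, less where a joint would pass 70% of its speed; a pose out of reach is approached as far as the arm can. A call with a gripper value outside its range is refused whole. The fingers move at their own pace and stop on an object; "force" is the grip in N (left out, the last holds). Time passes only in rows, so rows that repeat a pose let the fingers close. It gives the time, the measured TCP pose, the force, the opening and the grip force at its end, in the units of the state.
- r.get_state(): the state, without advancing time (a new reading comes with each control period).
- cams.snapshot(name): name is "side" or "top" or "wrist"; returns the picture (384x512x3 uint8, red, green, blue); there is no depth.
- cams.camera_params(name): a dict with "fx", "fy", "cx", "cy" (pixels), "eye" and "orientation" of the camera in the world. Camera axes: x right, y up, looking along -z (the intrinsics and any distortion apply to the point x, -y, -z); pixel columns grow to the right and rows downward; lengths in m; the calibration is good to about 2 mm. A picture is of the moment at which its call begins: read the wrist's pose just before it. camera_params takes no time and is no camera call; for the wrist camera it gives the pose at the moment of the call.
- r.finish_job(): hands the job in; it is judged then, once.
Trained networks look in the newest picture that a camera, given by its name, has taken for a name from the list of things; names that differ only in an ending like _2 or _b are one class to them, and where a whole thing is asked for, a point or a joint stands for the part that bears it (a point fixed in the world has none). Each returns a list of dicts, best first, with "p" (0 to 1); they miss things now and then, are a little off and sometimes report something else, mostly with a low value. They report only what shows in the picture. A call takes as long as a camera call. They do not tell look-alikes from the thing itself.
- models.find_in(camera, name): "position" ([x, y, z] in m, in world coordinates, good to about 4 mm: the middle of the surface that is visible of it).
- models.masks_of(camera, name): "pixels" (384x512 bool, what is visible of it).
- models.place_of(camera, name): "position" ([x, y, z] in m, in world coordinates, good to about 4 mm: a listed point, or the origin of a listed thing).
The state is a dict: "clock": time; "q": joint angles; "qd": joint speeds; "joint_torque": joint torques, N m; "tool_pos": TCP position; "eef_rot": TCP orientation; "contact_force": force on the tool from outside, world axes, zero at the start; "moment": the same for the moment, N m; "opening": opening from 0.0 (shut) to 1.0 (fully open); "finger_force": force on a finger pad.
Only numpy, scipy, OpenCV 4.12 (cv2) and the standard library are available. Lean on these libraries where they do the work, as an engineer would, in place of code of your own. Each camera call takes 0.05 s, during which the arm holds its last target. There are 200 camera calls.

TASK

Push the open board tray of the scanning fixture fully home until its catch seats. Then take the yellow-handled field probe out of its stand and lower its steel stem upright through the middle of the white-ringed guide hole, never touching the fixture with the probe, until the tip hovers about half-way between the underside of the guide plate and the chip below. Finish while still holding the probe there, still and centred in the hole, tray still home; leave the red probe and everything else on the bench where they are.

Things in the scene. Friction and masses are not known exactly. Their poses are not given: they have to be found in the camera images.
- fixture: scanning fixture fixed to the bench: grey base 180 x 150 x 10 mm (x, y, z), low side rails, four posts, and a blue guide plate 90 (x) x 150 (y) mm, 12 mm thick, whose top is 80 mm and underside 68 mm above the bench. Origin under the centre of the base; x points along the tray's way home (into the fixture), z up. It is open at the rear and between the posts.
- guide (a point): centre of the guide hole at the plate's top surface (80 mm above the bench), axes as the fixture's. The hole is a plain round bore, 24 mm in diameter and 12 mm deep, ringed in white, right above the fixture's origin.
- board_tray (a joint): opening of the board tray in m: 0 = fully home against the stop, grows as it is pulled out along the fixture's -x, up to 0.07. It slides with about 1 N of friction; from about 17 mm out a spring catch resists with about 5 N more, and within the last 6 mm it snaps the tray home and holds it there; a tray let go between about 8 and 17 mm may spring back out. A steady push of 8 to 15 N seats it.
- tray_pull (a point): centre of the outer end face of the tray's red pull block. The block is 24 mm wide (fixture y), 28 mm tall (27 to 55 mm above the bench; this point at 41 mm) and stands 28 mm out of the tray's grey front panel along the fixture's -x; it moves with the tray. Axes as the fixture's. Nothing stands in front of it for 40 mm.
- chip (a point): centre of the top of the square black chip (22 mm, silver spot) on the yellow circuit board in the tray, 24 mm above the bench; moves with the tray and lies right under the guide hole when the tray is home. The gap between chip and the guide plate's underside is 44 mm.
- probe_grip (a point): centre of the yellow handle of the field probe, a loose rod of about 120 g: handle 24 mm in diameter and 60 mm long (blue bands), below it a steel stem 10 mm in diameter and 90 mm long. z runs along the probe from the stem's tip to the handle. It stands upright in the stand, hanging by the handle's lower shoulder, so this point starts 130 mm above the bench and the handle's top 160 mm.
- probe_tip (a point): centre of the flat lower end of the probe's stem, 120 mm below probe_grip along the probe; starts 10 mm above the bench.
- stand: fixed black probe stand, 150 (x) x 70 (y) mm, 100 mm high, origin under its centre. Two 16 mm holes through its 8 mm top plate, 40 mm either side of the centre along its x: the yellow probe hangs in the one at -x, the red at +x; each stem must rise 90 mm to come free.
- red_probe_grip (a point): centre of the handle of the red probe, of the same shape as the yellow one, 80 mm from it in the same stand; to be left alone.
- caddy: blue tool caddy, 130 x 80 x 65 mm with tool handles standing up to 91 mm, loose; origin under its centre; leave alone. It and the stand may swap sides of the bench.
- reel: aluminium reel, 60 mm in diameter, 46 mm high, loose; origin under its centre.
- driver: screwdriver lying on the bench, loose; leave alone.
- meter: orange hand meter, 150 x 80 x 34 mm, loose; leave alone.
- spare_board: green circuit board, 110 x 80 x 4 mm, loose; leave alone.
- pump: blue and yellow desoldering pump lying on the bench, about 200 mm long, 22 mm high, loose; leave alone.
- screw_tray: green divided tray, 110 x 80 x 30 mm, loose; leave alone.
Not all that is in view belongs to the job. Of the things that look like the part that bears probe_grip, the smallest one is meant.

How it is judged:
On the way, in this order (a step that is already met when the one before it is completed fails the run):
1. the board tray is home, within 3 mm of its stop (value of joint board_tray below 0.003 m), for 0.3 s.
2. the yellow probe is lifted clear of its stand by the gripper, its tip above the stand's top (height (world z) of probe_tip above 0.105 m and contact force between the fingers and probe above 1 N), for 0.2 s.
At the end, for the whole second after the job is handed in: The tray is within 3 mm of home; the gripper still holds the yellow probe, at rest (under 10 mm/s), within 0.08 rad of upright, its tip within 4 mm of the guide hole's axis and 8 to 36 mm above the chip (so at least 8 mm below the plate), with nothing of the fixture touching it (horizontal distance between probe_tip and guide below 0.004 m and angle between probe_tip's own z axis and vertical below 0.08 rad and z of probe_tip in the frame of chip between 0.008 and 0.036 m and value of joint board_tray below 0.003 m and contact force between probe and fixture below 0.1 N and contact force between the fingers and probe above 1 N and linear speed of probe below 0.01 m/s); the arm keeps its last pose, push and grip.
It fails at once if the yellow probe touches the fixture (guide plate, bore, chip or tray) (contact force between probe and fixture above 0.3 N).
It fails at once if the red probe or another loose thing on the bench is moved by more than 25 mm (distance of any of red_probe_grip, caddy, reel, driver, meter, spare_board, pump, screw_tray from where it was at the start of the episode above 0.025 m).
It also fails if it takes over 61 s, if anything falls off the work surface, if the arm or the gripper's body presses on something with over 40 N, if the wrist force passes 120 N, or if a joint passes its speed limit or range.

## Working session

There is one attempt and no reset: what is moved stays moved. The work goes in short steps, Python scripts to look and compute and a tool call to move; the robot and the scene stay as the last step left them, time stands still between calls to the robot, and variables do not carry over. Pictures are saved under pics/ and viewed, at most 10 in all, crops included, and the job is handed in when it is done.

Besides the shell and the picture viewer there is one more tool, called after "Emit:" in YAML: its name, and indented under it one key for each argument. jog_arm: Moves the arm, as the interface text tells. Its arguments: {"type":"object","properties":{"turn":{"type":"array"},"translation":{"type":"array"},"grip":{"type":"array"},"force":{"type":"number"}},"required":["turn","translation","grip"]}

```bash
mkdir -p pics
cat > h.py <<'E'
import numpy as np,cv2
from scipy.spatial.transform import Rotation as R
from plant import r,cams,models
def snap(c,f=None):
    im=cams.snapshot(c)
    if f: cv2.imwrite('pics/'+f,im[:,:,::-1])
    return im
def params(c):
    p=cams.camera_params(c); o=np.array(p['orientation'])
    M=R.from_quat(o).as_matrix() if o.size==4 else o.reshape(3,3)
    return p,M
def proj(c,X):
    p,M=params(c); v=M.T@(np.array(X)-p['eye']); v=v*[1,-1,-1]
    return np.array([p['fx']*v[0]/v[2]+p['cx'],p['fy']*v[1]/v[2]+p['cy']])
def ray(c,uv):
    p,M=params(c); d=M@np.array([(uv[0]-p['cx'])/p['fx'],-(uv[1]-p['cy'])/p['fy'],-1]); return np.array(p['eye']),d/np.linalg.norm(d)
def onz(c,uv,z):
    e,d=ray(c,uv); return e+d*(z-e[2])/d[2]
def tri(rays):
    A=np.zeros((3,3));b=np.zeros(3)
    for e,d in rays:
        P=np.eye(3)-np.outer(d,d);A+=P;b+=P@e
    return np.linalg.solve(A,b)
E
python3 - <<'E'
from h import *
np.set_printoptions(precision=4,suppress=True)
s=r.get_state();print(s['clock'],s['tool_pos'],s['eef_rot'])
print(cams.camera_params('top'),cams.camera_params('side'))
for c in('top','side'):
    snap(c,c+'1.png')
    for n in('fixture','guide','tray_pull','chip','probe_grip','red_probe_grip','stand','caddy','probe_tip','reel'):
        print(c,n,[(np.round(d['position'],3).tolist(),round(d['p'],2)) for d in models.place_of(c,n)[:4]])
print(r.get_state()['clock'])
E
```

```text
0.0 [ 0.2063 -0.5893  0.2331] [ 0.9858  0.1677 -0.0002 -0.0009]
{'fx': 371.3849978338634, 'fy': 371.3849978338634, 'cx': 258.0482208870854, 'cy': 188.28731297308042, 'eye': array([ 0.3239, -0.0012,  1.4912]), 'orientation': array([ 0.0547, -0.0401, -0.7006,  0.7103])} {'fx': 390.0279137558158, 'fy': 390.0279137558158, 'cx': 256.7966873117868, 'cy': 195.52211648609395, 'eye': array([0.4074, 0.9669, 0.7011]), 'orientation': array([-0.0225,  0.4917,  0.868 , -0.0655])}
top fixture [([0.623, 0.015, -0.002], 0.79)]
top guide [([0.619, 0.01, 0.084], 0.97)]
top tray_pull [([0.471, 0.023, 0.046], 0.96), ([0.592, 0.326, 0.126], 0.44)]
top chip [([0.573, 0.012, 0.025], 0.56), ([0.514, 0.329, 0.129], 0.39)]
top probe_grip [([0.428, 0.306, 0.166], 0.46), ([0.494, 0.227, 0.164], 0.41), ([0.512, 0.328, 0.132], 0.38)]
top red_probe_grip [([0.588, 0.33, 0.126], 0.45)]
top stand [([0.549, 0.33, 0.004], 0.89)]
top caddy [([0.501, -0.289, 0.001], 0.61)]
top probe_tip [([0.428, 0.307, 0.003], 0.55)]
top reel [([0.31, -0.294, -0.005], 0.77)]
side fixture [([0.617, 0.014, 0.004], 0.95)]
side guide [([0.62, 0.007, 0.078], 0.91), ([0.472, 0.025, 0.04], 0.29)]
side tray_pull [([0.474, 0.025, 0.042], 0.59), ([0.501, -0.294, -0.005], 0.28)]
side chip [([0.58, 0.013, 0.021], 0.65)]
side probe_grip [([0.494, 0.23, 0.164], 0.92), ([0.421, 0.308, 0.162], 0.83), ([0.508, 0.331, 0.13], 0.75), ([0.509, 0.328, 0.012], 0.4)]
side red_probe_grip [([0.591, 0.33, 0.129], 0.87), ([0.497, -0.295, -0.003], 0.35)]
side stand [([0.553, 0.328, -0.004], 0.66)]
side caddy [([0.499, -0.292, -0.006], 0.63)]
side probe_tip [([0.491, 0.23, 0.002], 0.76), ([0.428, 0.31, -0.002], 0.67), ([0.513, 0.329, 0.011], 0.62)]
side reel [([0.317, -0.293, -0.002], 0.63), ([0.575, 0.014, 0.021], 0.59)]
1.1
```

View pics/top1.png

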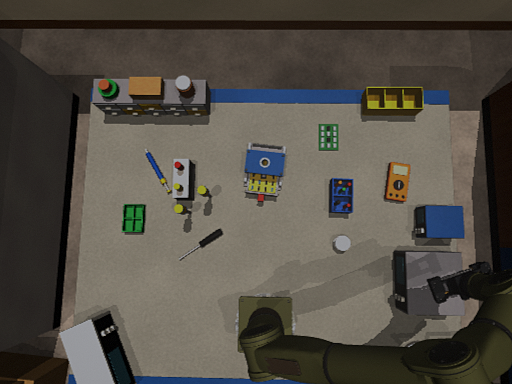

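View pics/side1.png

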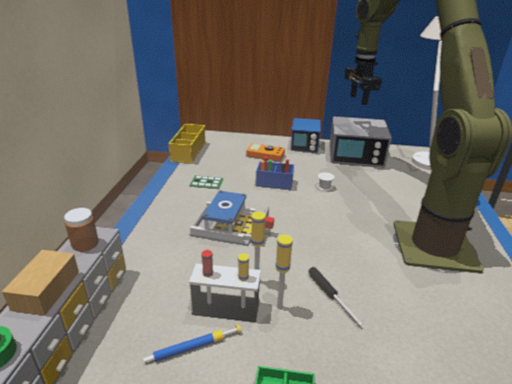

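The top view shows the fixture (≈265,170) with its red pull toward the robot (260,198). The stand (183,180) holds the red and the small yellow probe, and two larger yellow look-alikes stand beside it at (203,190) and (180,209). The side view agrees. The target probe is at about (0.51, 0.329).

```bash
cat >> h.py <<'E'
def to(pos,yaw):
    "jog numbers for tool down with tool x at world yaw, from present measured pose"
    s=r.get_state(); R0=R.from_quat(s['eef_rot'])
    Rt=R.from_euler('z',yaw)*R.from_euler('x',np.pi)
    print('t',s['clock'],'turn',np.round((R0.inv()*Rt).as_rotvec(),4),'trans',np.round(R0.inv().apply(np.array(pos)-s['tool_pos']),4))
E
python3 - <<'E'
from h import *
to([.40,.027,.234],-.105)
E
```

```text
t 1.1 turn [ 0.     -0.      0.4418] trans [ 3.864e-01 -5.183e-01 -1.000e-04]
```

Emit:
jog_arm:
  turn:
    - [0,0,0.05]
    - [0,0,0.1]
    - [0,0,0.15]
    - [0,0,0.2]
    - [0,0,0.25]
    - [0,0,0.3]
    - [0,0,0.35]
    - [0,0,0.4]
    - [0,0,0.442]
    - [0,0,0.442]
    - [0,0,0.442]
    - [0,0,0.442]
    - [0,0,0.442]
    - [0,0,0.442]
  translation:
    - [0.03,-0.04,0]
    - [0.06,-0.08,0]
    - [0.09,-0.12,0]
    - [0.12,-0.16,0]
    - [0.15,-0.2,0]
    - [0.18,-0.24,0]
    - [0.21,-0.28,0]
    - [0.24,-0.32,0]
    - [0.27,-0.36,0]
    - [0.3,-0.4,0]
    - [0.33,-0.44,0]
    - [0.36,-0.48,0]
    - [0.386,-0.518,0]
    - [0.386,-0.518,0]
  grip: [1,1,1,1,1,1,1,1,1,1,1,1,1,1]

```text
clock: 2.85
tool_pos: [0.4011, 0.0305, 0.2341]
eef_rot: [0.999, -0.049, 0.001, -0.001]
contact_force: [0.4, -0.6, 1.0]
opening: 0.001
finger_force: 0.0
```

Run:
```python
from h import *
s=r.get_state();print(s['clock'],s['tool_pos'],s['eef_rot'],s['opening'])
snap('wrist','w1.png')
print(cams.camera_params('wrist'))
for n in('guide','tray_pull','chip'):
    print(n,[(np.round(d['position'],4).tolist(),round(d['p'],2)) for d in models.place_of('wrist',n)[:3]])
to([.42,.029,.05],-.105)
```

```text
2.85 [0.40109119 0.03047684 0.23408441] [ 9.98817127e-01 -4.86051489e-02  1.01316091e-03 -9.27468950e-04] 0.0014698588203017845
{'fx': 302.9406694710654, 'fy': 302.9406694710654, 'cx': 260.43833388206167, 'cy': 194.49818462627596, 'eye': array([0.47601214, 0.02013558, 0.38444246]), 'orientation': array([ 0.09831424, -0.10887753,  0.73384097, -0.66329287])}
guide [([0.3109, -0.2931, 0.0016], 0.7)]
tray_pull [([0.4733, 0.0263, 0.0388], 0.97)]
chip [([0.5738, 0.0149, 0.0204], 0.6)]
t 3.05 turn [ 0.0007  0.0004 -0.0025] trans [ 0.0203 -0.0061  0.1839]
```

View pics/w1.png

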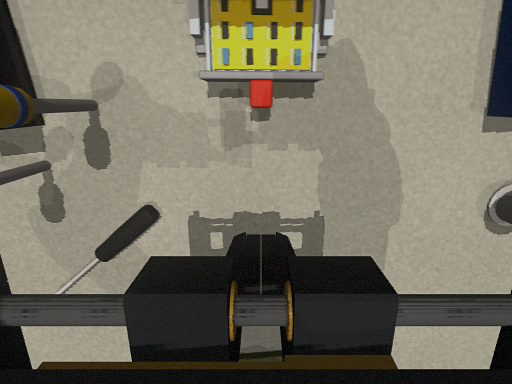

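Run:
```python
from h import *
s=r.get_state();print(s['clock'],s['tool_pos'],s['eef_rot'],s['qd'])
to([.42,.0316,.05],-.1)
```

```text
3.05 [0.39923904 0.02524516 0.2339443 ] [ 9.98556099e-01 -5.37172964e-02 -2.01669142e-04  3.59883942e-04] [ 0.01115153  0.00024302  0.00184353  0.00180584 -0.00398256 -0.0016456
 -0.00377746]
t 3.05 turn [ 0.0007  0.0004 -0.0075] trans [ 0.02   -0.0087  0.1839]
```

Emit:
jog_arm:
  turn:
    - [0,0,0]
    - [0,0,0]
    - [0,0,0]
    - [0,0,0]
    - [0,0,0]
    - [0,0,0]
    - [0,0,0]
    - [0,0,0]
  translation:
    - [0.01,-0.003,0.05]
    - [0.02,-0.006,0.1]
    - [0.02,-0.007,0.15]
    - [0.02,-0.007,0.184]
    - [0.02,-0.007,0.184]
    - [0.04,-0.007,0.184]
    - [0.055,-0.007,0.184]
    - [0.065,-0.007,0.184]
  grip: [1,1,1,1,1,1,1,1]

```text
clock: 4.05
tool_pos: [0.4652, 0.0249, 0.05]
eef_rot: [0.999, -0.054, -0.0, 0.0]
contact_force: [-1.7, -0.3, 2.8]
opening: 0.003
finger_force: 1.4
```

Run:
```python
from h import *
snap('side')
print([(np.round(d['position'],4).tolist(),round(d['p'],2)) for d in models.place_of('side','tray_pull')[:3]])
s=r.get_state();print(s['clock'],s['tool_pos'],s['eef_rot'],s['contact_force'])
```

```text
[([0.4749, 0.027, 0.0409], 0.61)]
4.15 [0.46631129 0.02534976 0.05014157] [ 9.98545276e-01 -5.39110688e-02  9.56847368e-04  1.12830742e-04] [-0.1836204  -0.07593071  0.37451295]
```

Emit:
jog_arm:
  turn:
    - [0,0,0]
    - [0,0,0]
    - [0,0,0]
    - [0,0,0]
    - [0,0,0]
    - [0,0,0]
  translation:
    - [0.01,0,0]
    - [0.02,0,0]
    - [0.03,0,0]
    - [0.04,0,0]
    - [0.045,0,0]
    - [0.045,0,0]
  grip: [1,1,1,1,1,1]

```text
clock: 4.9
tool_pos: [0.5073, 0.022, 0.0503]
eef_rot: [0.999, -0.052, -0.003, 0.0]
contact_force: [-7.1, 0.4, 13.0]
opening: 0.001
finger_force: 6.5
```

Emit:
jog_arm:
  turn:
    - [0,0,0]
    - [0,0,0]
    - [0,0,0]
    - [0,0,0]
  translation:
    - [0.004,0,0]
    - [0.008,0,0]
    - [0.01,0,0]
    - [0.01,0,0]
  grip: [1,1,1,1]

```text
clock: 5.4
tool_pos: [0.5093, 0.0215, 0.0503]
eef_rot: [0.999, -0.051, -0.01, 0.002]
contact_force: [-20.3, 2.6, 26.1]
opening: 0.001
finger_force: 13.3
```

Run:
```python
from h import *
snap('side')
for n in('tray_pull','chip','guide'):print(n,[(np.round(d['position'],4).tolist(),round(d['p'],2)) for d in models.place_of('side',n)[:3]])
s=r.get_state();print(s['clock'],s['tool_pos'],s['contact_force'])
```

```text
tray_pull [([0.5163, 0.0202, 0.0409], 0.55), ([0.4971, -0.2892, -0.0055], 0.28)]
chip [([0.6224, 0.0075, 0.0229], 0.85)]
guide [([0.6152, 0.0102, 0.0791], 0.7), ([0.6173, 0.0102, 0.0027], 0.52)]
5.6 [0.50931467 0.02148046 0.05031366] [-18.96102651   3.18514695  25.39961952]
```

Emit:
jog_arm:
  turn:
    - [0,0,0]
    - [0,0,0]
    - [0,0,0]
    - [0,0,0]
    - [0,0,0]
    - [0,0,0]
  translation:
    - [-0.02,0,0]
    - [-0.06,0,0]
    - [-0.1,0,-0.04]
    - [-0.1,0,-0.1]
    - [-0.1,0,-0.16]
    - [-0.1,0,-0.22]
  grip: [1,1,1,1,1,1]

```text
clock: 6.35
tool_pos: [0.4212, 0.0319, 0.2724]
eef_rot: [0.999, -0.052, 0.001, -0.0]
contact_force: [1.6, -1.0, -0.5]
opening: 0.005
finger_force: 0.0
```

Run:
```python
from h import *
for c in('top','side','wrist'):
    snap(c,'b_'+c+'.png')
    for n in('tray_pull','chip','guide'):print(c,n,[(np.round(d['position'],4).tolist(),round(d['p'],2)) for d in models.place_of(c,n)[:3]])
s=r.get_state();print(s['clock'],s['tool_pos'],s['contact_force'])
```

```text
top tray_pull [([0.5141, 0.0194, 0.0455], 0.67)]
top chip [([0.6185, 0.0075, 0.0254], 0.72), ([0.511, 0.3278, 0.1322], 0.69)]
top guide [([0.6201, 0.0111, 0.0809], 0.63), ([0.4997, -0.2858, -0.0006], 0.43)]
side tray_pull []
side chip [([0.6205, 0.0109, 0.0228], 0.86)]
side guide []
wrist tray_pull []
wrist chip []
wrist guide [([0.5135, 0.0221, 0.0417], 0.26)]
6.95 [0.41992408 0.03144732 0.26909657] [ 0.42485913 -0.61148633 -0.1931135 ]
```

View pics/b_wrist.png

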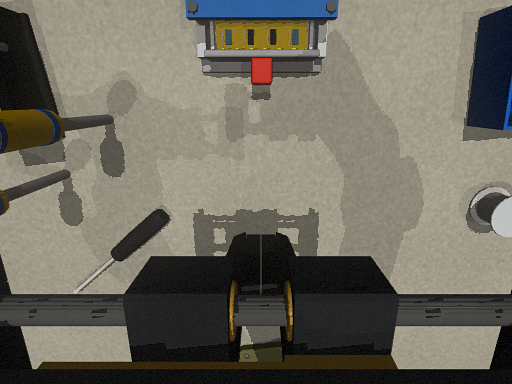

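The tray is home: after I backed off, the pull is at x≈0.515, 42 mm further in, and the chip is under the guide. Next I move to look at the probe, with the closing line at -45° so the gripper body clears the two larger look-alikes.

Run:
```python
from h import *
print(np.round(r.get_state()['q'],2))
to([.45,.269,.29],.785)
```

```text
[-0.01  0.38 -0.25  2.09  0.15  0.69 -2.03]
t 6.95 turn [-4.000e-04  2.000e-03 -8.898e-01] trans [ 0.005  -0.2394 -0.021 ]
```

Emit:
jog_arm:
  turn:
    - [0,0,-0.15]
    - [0,0,-0.3]
    - [0,0,-0.45]
    - [0,0,-0.6]
    - [0,0,-0.75]
    - [0,0,-0.89]
    - [0,0,-0.89]
    - [0,0,-0.89]
  translation:
    - [0.001,-0.04,-0.02]
    - [0.002,-0.08,-0.021]
    - [0.003,-0.12,-0.021]
    - [0.004,-0.16,-0.021]
    - [0.005,-0.2,-0.021]
    - [0.005,-0.239,-0.021]
    - [0.005,-0.239,-0.021]
    - [0.005,-0.239,-0.021]
  grip: [0.5,0.5,0.5,0.5,0.5,0.5,0.5,0.5]

```text
clock: 7.95
tool_pos: [0.4502, 0.2675, 0.2902]
eef_rot: [0.924, 0.382, -0.001, 0.001]
contact_force: [-0.4, -1.1, -0.1]
opening: 0.498
finger_force: 0.0
```

Run:
```python
from h import *
s=r.get_state();print(s['clock'],s['tool_pos'],s['eef_rot'],s['opening'])
snap('wrist','w2.png')
for n in('probe_grip','red_probe_grip','stand','probe_tip'):
    for d in models.place_of('wrist',n)[:4]: print(n,np.round(d['position'],4),round(d['p'],2),proj('wrist',d['position']).round())
print(cams.camera_params('wrist'))
for X in([.51,.329,.13],[.51,.329,.16]):print(proj('wrist',X))
```

```text
7.95 [0.45019995 0.26749071 0.29023812] [ 9.24264809e-01  3.81750502e-01 -8.51790625e-04  6.26054509e-04] 0.4978372019803852
probe_grip [0.4911 0.2293 0.1619] 0.89 [317. 183.]
probe_grip [0.5087 0.3259 0.1296] 0.77 [258.  95.]
probe_grip [0.4291 0.3071 0.161 ] 0.6 [213. 172.]
probe_grip [0.5144 0.0216 0.0411] 0.54 [409. 248.]
red_probe_grip [0.589  0.3295 0.1262] 0.89 [316.  28.]
stand [0.5524 0.3282 0.0013] 0.92 [281.  72.]
probe_tip [0.4264 0.3065 0.0014] 0.72 [229. 149.]
probe_tip [ 4.911e-01  2.294e-01 -4.000e-04] 0.72 [297. 155.]
{'fx': 302.9406694710654, 'fy': 302.9406694710654, 'cx': 260.43833388206167, 'cy': 194.49818462627596, 'eye': array([0.50497109, 0.32052597, 0.4412996 ]), 'orientation': array([-0.13644589,  0.05591153, -0.37960177,  0.91332301])}
[257.44831958  91.8711678 ]
[257.17592149  90.76702831]
```

View pics/w2.png

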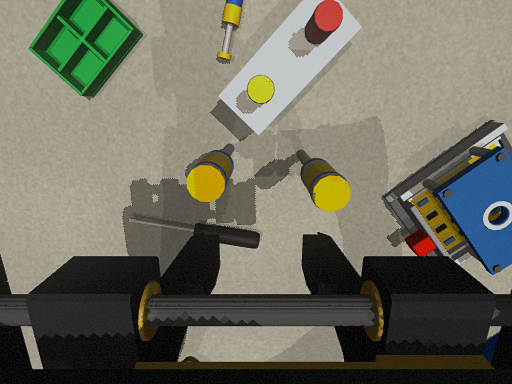

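Run:
```python
from h import *
def blob(im,near,lo=(20,120,90),hi=(34,255,255),rad=14):
    hsv=cv2.cvtColor(im,cv2.COLOR_RGB2HSV); m=cv2.inRange(hsv,lo,hi)
    n,l,st,c=cv2.connectedComponentsWithStats(m)
    return [(c[i].round(1),st[i].tolist()) for i in range(1,n) if np.hypot(*(c[i]-near))<rad and st[i,4]>8]
w=cv2.imread('pics/w2.png')[:,:,::-1].copy(); t=cv2.imread('pics/b_top.png')[:,:,::-1].copy()
bw=blob(w,(261,90)); bt=blob(t,(179,187),rad=10); print(bw,bt)
uw=bw[0][0];ut=bt[0][0]
print(onz('wrist',uw,.16),onz('top',ut,.16),onz('wrist',uw,.13))
print(tri([ray('wrist',uw),ray('top',ut)]))
for X in('wrist',(331,193)),('wrist',(207,183)):print(onz(*X,.2))
to([.511,.329,.27],.785)
```

```text
[(array([260.3,  88.8]), [248, 75, 26, 28, 577])] [(array([176.4, 185.8]), [174, 183, 6, 7, 30])]
[0.5130955  0.32820668 0.16      ] [0.50887111 0.3247527  0.16      ] [0.51396195 0.32902581 0.13      ]
[0.5126996  0.32926327 0.13955643]
[0.49538881 0.22766747 0.2       ]
[0.42906883 0.30651915 0.2       ]
t 8.2 turn [ 0.0007  0.0004 -0.0019] trans [ 0.0862 -0.001   0.0209]
```

Emit:
jog_arm:
  turn:
    - [0,0,0]
    - [0,0,0]
    - [0,0,0]
    - [0,0,0]
    - [0,0,0]
    - [0,0,0]
    - [0,0,0]
    - [0,0,0]
  translation:
    - [0.04,0,0]
    - [0.08,0,0]
    - [0.086,0,0.01]
    - [0.086,0,0.05]
    - [0.086,0,0.09]
    - [0.086,0,0.13]
    - [0.086,0,0.155]
    - [0.086,0,0.155]
  grip: [0.3,0.3,0.3,0.3,0.3,0.3,0.3,0.3]

```text
clock: 9.2
tool_pos: [0.5096, 0.3272, 0.134]
eef_rot: [0.924, 0.382, -0.003, 0.001]
contact_force: [0.9, 0.7, 0.7]
opening: 0.7
finger_force: 0.0
```

Run:
```python
from h import *
snap('side','s3.png')
im=cv2.imread('pics/s3.png')[180:330,150:350]
cv2.imwrite('pics/s3c.png',cv2.resize(im,None,fx=3,fy=3,interpolation=cv2.INTER_CUBIC))
s=r.get_state();print(s['clock'],s['tool_pos'],s['contact_force'])
```

```text
9.25 [0.51057893 0.3282985  0.13556154] [-0.03275545  0.11116045 -0.23980325]
```

View pics/s3c.png

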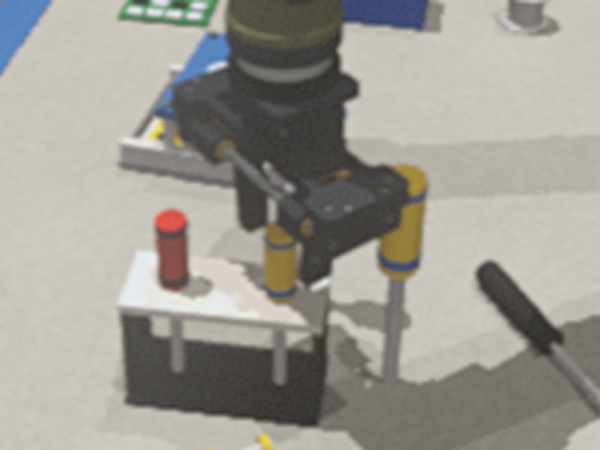

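The crop shows the gripper straddling the small yellow handle (≈280,265 in the crop), clear of the red probe and the look-alikes. Now I close and lift.

Emit:
jog_arm:
  turn:
    - [0,0,0]
    - [0,0,0]
    - [0,0,0]
    - [0,0,0]
    - [0,0,0]
    - [0,0,0]
  translation:
    - [0,0,0]
    - [0,0,0]
    - [0,0,0]
    - [0,0,0]
    - [0,0,0]
    - [0,0,0]
  grip: [0.6,0.8,1,1,1,1]
  force: 25

```text
clock: 10.0
tool_pos: [0.5115, 0.3294, 0.1362]
eef_rot: [0.924, 0.382, 0.0, 0.0]
contact_force: [-0.7, -1.4, 2.3]
opening: 0.262
finger_force: 25.0
```

Emit:
jog_arm:
  turn:
    - [0,0,0]
    - [0,0,0]
    - [0,0,0]
    - [0,0,0]
    - [0,0,0]
    - [0,0,0]
    - [0,0,0]
    - [0,0,0]
    - [0,0,0]
  translation:
    - [0,0,-0.015]
    - [0,0,-0.04]
    - [0,0,-0.065]
    - [0,0,-0.09]
    - [0,0,-0.12]
    - [0,0,-0.15]
    - [0,0,-0.18]
    - [0,0,-0.19]
    - [0,0,-0.19]
  grip: [1,1,1,1,1,1,1,1,1]

```text
clock: 11.12
tool_pos: [0.5111, 0.3294, 0.3261]
eef_rot: [0.924, 0.382, 0.0, 0.0]
contact_force: [0.5, -0.3, -1.2]
opening: 0.263
finger_force: 25.0
```

Run:
```python
from h import *
s=r.get_state();print(s['clock'],s['tool_pos'],s['contact_force'],s['opening'],np.round(s['q'],2))
for c in('side','top'):
    snap(c,c+'4.png')
    for n in('probe_grip','probe_tip'):
        print(c,n,[(np.round(d['position'],4).tolist(),round(d['p'],2)) for d in models.place_of(c,n)[:4]])
to([.54,.03,.325],-.105)
```

```text
11.125 [0.51112527 0.32935133 0.32612772] [ 0.46578076 -0.31230195 -1.17425656] 0.26315187438174775 [-0.37  0.6  -0.49  1.48  0.3   1.13 -1.71]
side probe_grip [([0.5088, 0.3278, 0.3212], 0.93), ([0.4223, 0.3073, 0.1619], 0.89), ([0.4968, 0.2277, 0.1622], 0.64), ([0.5884, 0.3331, 0.1289], 0.35)]
side probe_tip [([0.5104, 0.3292, 0.2012], 0.83), ([0.493, 0.2252, 0.0015], 0.81), ([0.4284, 0.3058, -0.0036], 0.66)]
top probe_grip [([0.4937, 0.2281, 0.1624], 0.46)]
top probe_tip [([0.4946, 0.2267, -0.0004], 0.62)]
t 11.425 turn [6.000e-04 1.900e-03 8.899e-01] trans [-1.908e-01  2.321e-01  2.000e-04]
```

Emit:
jog_arm:
  turn:
    - [0,0,0]
    - [0,0,0.1]
    - [0,0,0.2]
    - [0,0,0.3]
    - [0,0,0.4]
    - [0,0,0.5]
    - [0,0,0.6]
    - [0,0,0.7]
    - [0,0,0.8]
    - [0,0,0.89]
    - [0,0,0.89]
    - [0,0,0.89]
    - [0,0,0.89]
  translation:
    - [0,0,-0.02]
    - [-0.005,0.02,-0.03]
    - [-0.015,0.05,-0.03]
    - [-0.03,0.085,-0.03]
    - [-0.05,0.133,-0.03]
    - [-0.08,0.155,-0.03]
    - [-0.11,0.175,-0.03]
    - [-0.14,0.195,-0.03]
    - [-0.17,0.215,-0.03]
    - [-0.191,0.232,-0.03]
    - [-0.191,0.232,-0.03]
    - [-0.191,0.232,-0.03]
    - [-0.191,0.232,-0.03]
  grip: [1,1,1,1,1,1,1,1,1,1,1,1,1]

```text
clock: 13.05
tool_pos: [0.5402, 0.032, 0.3558]
eef_rot: [0.999, -0.051, -0.0, -0.001]
contact_force: [1.1, 0.3, -0.8]
opening: 0.264
finger_force: 25.0
```

Run:
```python
from h import *
s=r.get_state();print(s['clock'],s['tool_pos'],s['eef_rot'],s['opening'])
p=cams.camera_params('wrist');print(p)
snap('wrist','w5.png')
for c in ('wrist','side','top'):
    if c!='wrist':snap(c,c+'5.png')
    for n in('guide','chip','fixture','probe_tip','probe_grip'):
        print(c,n,[(np.round(d['position'],4).tolist(),round(d['p'],2)) for d in models.place_of(c,n)[:2]])
```

```text
13.05 [0.5401963  0.0319828  0.35583869] [ 9.98693151e-01 -5.11047743e-02 -3.34197827e-06 -5.40920140e-04] 0.2636857032719807
{'fx': 302.9406694710654, 'fy': 302.9406694710654, 'cx': 260.43833388206167, 'cy': 194.49818462627596, 'eye': array([0.61619179, 0.02386367, 0.50623221]), 'orientation': array([ 0.09822043, -0.10939847,  0.73415586, -0.66287246])}
wrist guide [([0.6204, 0.0019, 0.0793], 0.69)]
wrist chip [([0.6149, 0.0075, 0.0202], 0.97)]
wrist fixture [([0.615, 0.0018, -0.0066], 0.81)]
wrist probe_tip [([0.5426, 0.0321, 0.2317], 0.76), ([0.4917, 0.2307, 0.0003], 0.7)]
wrist probe_grip [([0.4259, 0.3053, 0.1618], 0.94), ([0.4923, 0.2304, 0.1603], 0.67)]
side guide [([0.6188, 0.0071, 0.0818], 0.66), ([0.5395, 0.0302, 0.3478], 0.59)]
side chip [([0.552, 0.3283, -0.0019], 0.73)]
side fixture [([0.6191, 0.0138, 0.0039], 0.58), ([0.6212, 0.0069, 0.0792], 0.55)]
side probe_tip [([0.4265, 0.3069, -0.0023], 0.85), ([0.5381, 0.0292, 0.231], 0.82)]
side probe_grip [([0.4964, 0.2299, 0.1612], 0.66), ([0.5371, 0.0301, 0.352], 0.65)]
top guide []
top chip []
top fixture []
top probe_tip [([0.4256, 0.3041, 0.0008], 0.61), ([0.4972, 0.2278, -0.0027], 0.58)]
top probe_grip [([0.4307, 0.3056, 0.1629], 0.55), ([0.492, 0.2263, 0.1637], 0.54)]
```

View pics/w5.png

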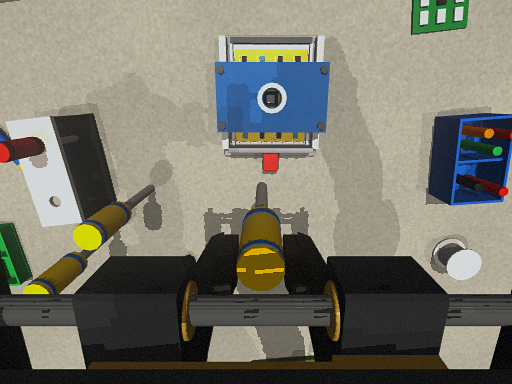

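The wrist picture shows the white ring at (272,98) with the chip visible through it, and the held probe's tip at about (262,184). I'll fit the ring in all three cameras.

Run:
```python
from h import *
def ring(f,near,rad):
    im=cv2.imread('pics/'+f); k=4
    x,y=near; c=im[y-rad:y+rad,x-rad:x+rad]
    c=cv2.resize(c,None,fx=k,fy=k,interpolation=cv2.INTER_CUBIC)
    hsv=cv2.cvtColor(c,cv2.COLOR_BGR2HSV)
    m=((hsv[...,1]<70)&(hsv[...,2]>110)).astype(np.uint8)
    n,l,st,ce=cv2.connectedComponentsWithStats(m); i=1+np.argmax(st[1:,4])
    cs,_=cv2.findContours((l==i).astype(np.uint8),cv2.RETR_EXTERNAL,cv2.CHAIN_APPROX_NONE)
    e=cv2.fitEllipse(max(cs,key=len)); 
    return (np.array(e[0])+.5)/k-.5+[x-rad,y-rad],np.array(e[1])/k
P={}
for cam,f,near,rad in(('wrist','w5.png',(272,98),20),('side','side1.png',(225,204),12),('top','top1.png',(265,162),9)):
    try:
        u,ax=ring(f,near,rad); P[cam]=u
        print(cam,u.round(1),ax.round(1),onz(cam,u,.08).round(4))
    except Exception as e:print(cam,e)
s=r.get_state();print(s['clock'],s['tool_pos'],R.from_quat(s['eef_rot']).as_matrix()[:,2])
print('tri',tri([ray(c,P[c]) for c in P]))
for z in(.226,.316,.36):print(proj('wrist',[*s['tool_pos'][:2],z]).round(1),proj('side',[*s['tool_pos'][:2],z]).round(1))
```

```text
wrist [271.5  97.6] [29.2 30.7] [0.6206 0.0065 0.08  ]
side [224.8 204.1] [ 8.1 14.4] [0.619  0.0075 0.08  ]
top [264.4 162. ] [ 9.8 10.2] [0.6171 0.0065 0.08  ]
13.95 [0.54004373 0.03020434 0.35591512] [ 5.51757836e-05 -8.74177106e-05 -9.99999995e-01]
tri [0.61909754 0.00639117 0.07880994]
[260.2 185.7] [250.8 165.6]
[260.2 220.8] [251.4 134.5]
[260.1 251.6] [251.7 118.2]
```

Run:
```python
from h import *
to([.619,.0073,.231],-.105)
```

```text
t 13.95 turn [ 0.0001 -0.0001 -0.0002] trans [0.0809 0.0145 0.1249]
```

Emit:
jog_arm:
  turn:
    - [0,0,0]
    - [0,0,0]
    - [0,0,0]
    - [0,0,0]
    - [0,0,0]
    - [0,0,0]
    - [0,0,0]
    - [0,0,0]
    - [0,0,0]
    - [0,0,0]
  translation:
    - [0.03,0.005,0]
    - [0.06,0.01,0.01]
    - [0.081,0.0145,0.03]
    - [0.081,0.0145,0.06]
    - [0.081,0.0145,0.09]
    - [0.081,0.0145,0.115]
    - [0.081,0.0145,0.125]
    - [0.081,0.0145,0.125]
    - [0.081,0.0145,0.125]
    - [0.081,0.0145,0.125]
  grip: [1,1,1,1,1,1,1,1,1,1]

```text
clock: 15.2
tool_pos: [0.6197, 0.0074, 0.232]
eef_rot: [0.999, -0.053, 0.001, -0.0]
contact_force: [0.6, -0.8, -1.5]
opening: 0.267
finger_force: 25.0
```

Run:
```python
from h import *
s=r.get_state();print(s['clock'],s['tool_pos'],s['eef_rot'],s['opening'])
T=s['tool_pos']
w=snap('wrist','w6.png'); sd=snap('side','side6.png')
for z in(.08,.105):
  print(proj('wrist',[T[0],T[1],z]),proj('side',[T[0],T[1],z]))
for c in('wrist','side'):
  for n in('probe_tip','guide'):print(c,n,[(np.round(d['position'],4).tolist(),round(d['p'],2)) for d in models.place_of(c,n)[:3]])
a=cv2.resize(w[150:300,180:340],(480,450),interpolation=cv2.INTER_CUBIC)
x,y=np.round(proj('side',[T[0],T[1],.09])).astype(int)
b=cv2.resize(sd[y-25:y+25,x-16:x+16],(288,450),interpolation=cv2.INTER_CUBIC);print(x,y)
cv2.imwrite('pics/c6.png',np.hstack([a,b])[:,:,::-1])
```

```text
15.2 [0.61972504 0.00740313 0.23200233] [ 9.98615587e-01 -5.25911344e-02  1.03480189e-03 -1.06286963e-04] 0.2671784626959888
[260.13849256 180.11010864] [224.56866503 204.03936499]
[260.11597025 186.54367413] [224.42230508 196.84374714]
wrist probe_tip [([0.6214, 0.0105, 0.105], 0.59)]
wrist guide [([0.6178, 0.0038, 0.0841], 0.66)]
side probe_tip [([0.4282, 0.3123, -0.0022], 0.97), ([0.4939, 0.2267, 0.0005], 0.62), ([0.6175, 0.008, 0.107], 0.58)]
side guide [([0.6207, 0.0056, 0.0819], 0.75), ([0.609, 0.4524, -0.0012], 0.21), ([0.4988, -0.295, -0.0051], 0.16)]
225 201
```

View pics/c6.png

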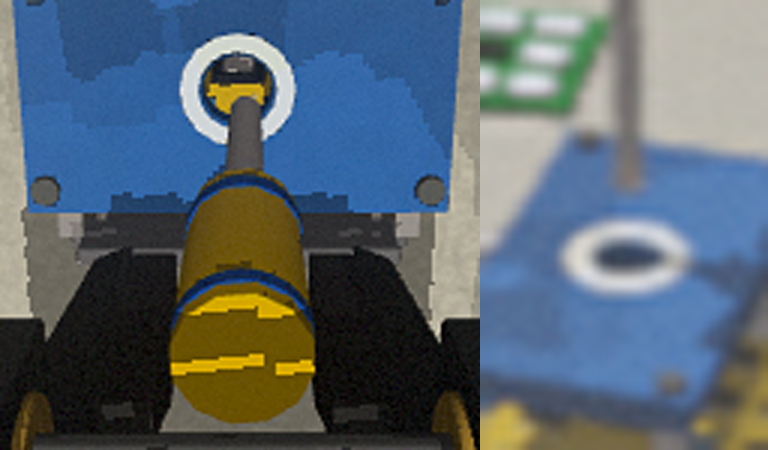

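Run:
```python
from h import *
im=cv2.imread('pics/w6.png');hsv=cv2.cvtColor(im,cv2.COLOR_BGR2HSV).astype(int)
for y in(186,188,190,193,196,199):
    print(y,[(x,*hsv[y,x,1:]) for x in range(250,274)])
m=((hsv[...,1]<70)&(hsv[...,2]>150))[155:205,235:285]
ys,xs=np.nonzero(m);print('ring',xs.min()+235,xs.max()+235,ys.min()+155,ys.max()+155)
print(cams.camera_params('wrist'),r.get_state()['tool_pos'])
```

```text
186 [(250, np.int64(143), np.int64(59)), (251, np.int64(194), np.int64(63)), (252, np.int64(129), np.int64(65)), (253, np.int64(193), np.int64(164)), (254, np.int64(241), np.int64(206)), (255, np.int64(225), np.int64(204)), (256, np.int64(194), np.int64(159)), (257, np.int64(38), np.int64(68)), (258, np.int64(10), np.int64(73)), (259, np.int64(12), np.int64(82)), (260, np.int64(15), np.int64(87)), (261, np.int64(15), np.int64(86)), (262, np.int64(9), np.int64(89)), (263, np.int64(14), np.int64(91)), (264, np.int64(12), np.int64(83)), (265, np.int64(9), np.int64(82)), (266, np.int64(11), np.int64(72)), (267, np.int64(186), np.int64(63)), (268, np.int64(172), np.int64(95)), (269, np.int64(173), np.int64(133)), (270, np.int64(69), np.int64(185)), (271, np.int64(5), np.int64(225)), (272, np.int64(7), np.int64(217)), (273, np.int64(11), np.int64(218))]
188 [(250, np.int64(196), np.int64(133)), (251, np.int64(168), np.int64(114)), (252, np.int64(162), np.int64(77)), (253, np.int64(166), np.int64(66)), (254, np.int64(176), np.int64(74)), (255, np.int64(188), np.int64(72)), (256, np.int64(12
[... 3624 characters left out ...]
p.int64(88)), (263, np.int64(18), np.int64(86)), (264, np.int64(17), np.int64(88)), (265, np.int64(28), np.int64(83)), (266, np.int64(14), np.int64(75)), (267, np.int64(80), np.int64(93)), (268, np.int64(184), np.int64(168)), (269, np.int64(182), np.int64(167)), (270, np.int64(179), np.int64(165)), (271, np.int64(184), np.int64(168)), (272, np.int64(178), np.int64(169)), (273, np.int64(179), np.int64(168))]
ring 240 278 161 197
{'fx': 302.9406694710654, 'fy': 302.9406694710654, 'cx': 260.43833388206167, 'cy': 194.49818462627596, 'eye': array([ 0.69506189, -0.00086051,  0.38153193]), 'orientation': array([ 0.09833434, -0.109046  ,  0.73520749, -0.66174713])} [0.6191346  0.00730964 0.23110954]
```

Emit:
jog_arm:
  turn:
    - [0,0,0]
    - [0,0,0]
    - [0,0,0]
    - [0,0,0]
    - [0,0,0]
  translation:
    - [0.001,-0.0022,0]
    - [0.001,-0.0022,0]
    - [0.001,-0.0022,0.005]
    - [0.001,-0.0022,0.01]
    - [0.001,-0.0022,0.01]
  grip: [1,1,1,1,1]

```text
clock: 16.12
tool_pos: [0.6198, 0.0093, 0.2202]
eef_rot: [0.999, -0.053, -0.001, 0.0]
contact_force: [0.4, -0.1, -0.6]
opening: 0.269
finger_force: 25.0
```

Run:
```python
from h import *
w=snap('wrist');sd=snap('side')
a=cv2.resize(w[160:210,230:290],(480,400),interpolation=cv2.INTER_CUBIC)
b=cv2.resize(sd[180:220,210:240],(300,400),interpolation=cv2.INTER_CUBIC)
cv2.imwrite('pics/c7.png',np.hstack([a,b])[:,:,::-1])
h=cv2.cvtColor(w,cv2.COLOR_RGB2HSV).astype(int)
m=((h[...,1]<70)&(h[...,2]>150))[155:215,235:285];ys,xs=np.nonzero(m);print('ring cols',xs.min()+235,xs.max()+235,ys.min()+155)
for y in(190,194,198):
    q=np.nonzero((h[y,250:275,1]<45)&(h[y,250:275,2]<120))[0]+250;print(y,q.min(),q.max())
s=r.get_state();print(s['clock'],s['tool_pos'],s['contact_force'],R.from_quat(s['eef_rot']).as_matrix()[:,2])
```

```text
ring cols 241 280 163
190 257 266
194 256 266
198 256 267
16.225 [0.6202672  0.00938023 0.22076789] [ 0.69765141 -0.80301916 -0.75275286] [-1.99492921e-04 -6.11417083e-05 -9.99999978e-01]
```

View pics/c7.png

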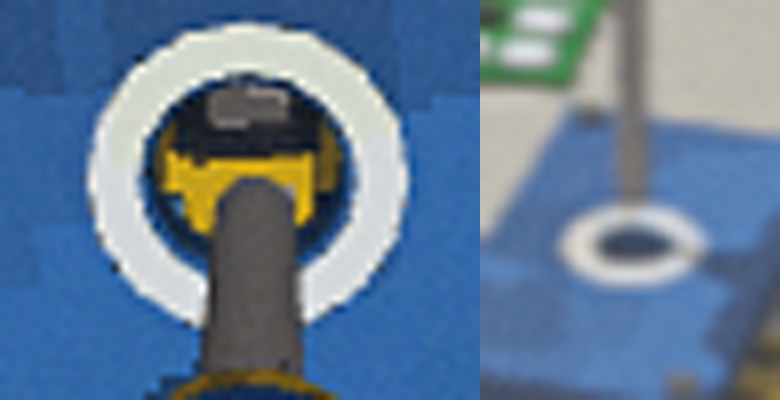

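The crops show the stem aligned with the ring in the side view, and within about 1 mm to the right of its centre in the wrist view. I'll correct by 0.8 mm and descend.

Emit:
jog_arm:
  turn:
    - [0,0,0]
    - [0,0,0]
    - [0,0,0]
    - [0,0,0]
    - [0,0,0]
    - [0,0,0]
    - [0,0,0]
    - [0,0,0]
    - [0,0,0]
    - [0,0,0]
  translation:
    - [0,-0.0008,0]
    - [0,-0.0008,0.006]
    - [0,-0.0008,0.013]
    - [0,-0.0008,0.02]
    - [0,-0.0008,0.027]
    - [0,-0.0008,0.034]
    - [0,-0.0008,0.041]
    - [0,-0.0008,0.047]
    - [0,-0.0008,0.049]
    - [0,-0.0008,0.049]
  grip: [1,1,1,1,1,1,1,1,1,1]

```text
clock: 17.48
tool_pos: [0.6204, 0.0102, 0.1719]
eef_rot: [0.999, -0.053, 0.0, 0.0]
contact_force: [-1.2, -0.4, -1.2]
opening: 0.265
finger_force: 25.0
```

Run:
```python
from h import *
w=snap('wrist');sd=snap('side')
a=cv2.resize(w[150:210,220:300],(480,360),interpolation=cv2.INTER_CUBIC)
b=cv2.resize(sd[180:225,205:245],(320,360),interpolation=cv2.INTER_CUBIC)
cv2.imwrite('pics/c8.png',np.hstack([a,b])[:,:,::-1])
for n in('probe_tip','probe_grip','tray_pull'):print(n,[(np.round(d['position'],4).tolist(),round(d['p'],2)) for d in models.place_of('side',n)[:3]])
s=r.get_state();print(s['clock'],s['tool_pos'],s['contact_force'],R.from_quat(s['eef_rot']).as_matrix()[:,2],s['finger_force'])
```

```text
probe_tip [([0.4263, 0.307, -0.0007], 0.95), ([0.618, 0.0073, 0.0453], 0.72), ([0.2985, 0.2586, -0.0007], 0.7)]
probe_grip [([0.4196, 0.3075, 0.1615], 0.74), ([0.4919, 0.2286, 0.1604], 0.71), ([0.6189, 0.0147, 0.0031], 0.67)]
tray_pull [([0.5156, 0.0227, 0.0418], 0.78)]
17.725 [0.62056553 0.01017285 0.17219425] [-0.25234716  0.02864081 -1.43282577] [ 5.80175060e-04 -6.35205355e-05 -9.99999830e-01] 24.991217767819762
```

View pics/c8.png

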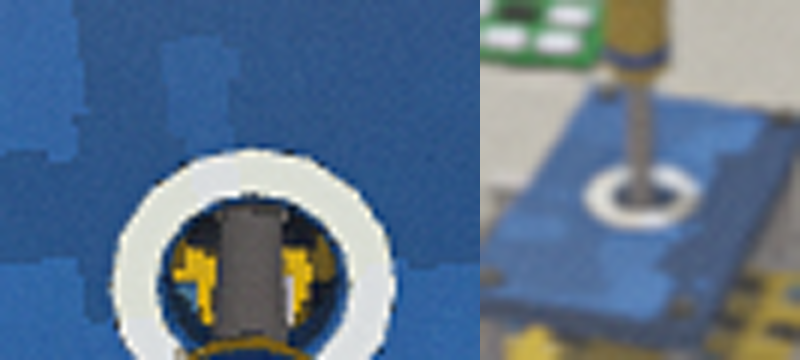

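The stem is centred in the bore in both views: about 254 against a bore centre of 255 (wrist crop), and 640 against 641 (side crop). The tip is at about 0.046 m and the arm is still.

```bash
python3 -c "
from h import *
print(r.get_state()['qd'].round(4) if hasattr(r.get_state()['qd'],'round') else r.get_state()['qd']);print(r.finish_job())"
```

```text
[ 0.0014  0.0023 -0.0001 -0.0007  0.0007  0.0014 -0.0007]
the job is handed in; nothing more can be done
None
```

I handed in the job at about 18 s of the 61 s allowed: the tray is home, and the yellow probe is held upright and centred in the guide hole, its tip about 22 mm above the chip; no verdict came back.

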